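# Nest the graded biscuit beakers and send them down the conveyor

## Robot

A 6-joint arm with a two-finger parallel gripper is mounted at the origin on the work surface. World frame = base frame: x ahead of the robot, y to its left, z up, the work surface at z = 0. Lengths are in m, angles in rad, forces in N, time in s.
With the tool pointing down it reaches from about 0.3 to 0.875 m from the base axis. Payload 4.2 kg.
Tool frame: the origin (TCP) lies between the finger pads; the fingertips stand robot.nose_length ahead of it and the grasp point (between the pads) lies 2 mm behind it (robot.nose_length is the distance from the TCP to the fingertips, in m); z points along the fingers, y is the line along which they close (so a half turn about z gives the same grasp; the last joint's range is limited). The gripper opens to 85 mm and grips with 20 to 120 N. Pads are 22 mm wide; open, the fingers measure 114 mm over their backs; the gripper's body (76 mm by 85 mm) begins 54 mm behind the grasp point. The pads swing forward as they close: fully open they stand 13 mm farther back than shut.
Start: joints at [-1.182, 0.32, 1.565, -0, 1.257, -0.02], TCP at [0.229, -0.528, 0.248] pointing down, gripper open.
Joint ranges: [-3.11, 3.11], [-0.84, 2.01], [0.21, 2.61], [-1.34, 4.49], [0.05, 2.63], [-2.56, 2.56]. Speed limits (rad/s): [2.57, 2.57, 3.14, 3.14, 3.14, 3.14].

## Interface

Orientations are given as a 3x3 rotation matrix whose columns are the frame's x, y, z axes.
In Python, from workcell import robot gives the robot as it stands.
- The arm moves only by the tool drive_tool, never from a script. Its argument "plan" is a list of rows, each an object of numbers: "x", "y", "z": the shift along the tool's x, y, z in mm; "twist": the turn about the tool's z in rad. In form: [{"x": .., "y": .., "z": .., "twist": ..}, ...]. A call has 1 to 20 rows; each row shifts and turns the commanded pose from where the row before left it, along the tool's axes as they then stand; what a row does not reach is not made up. A row lasts 1/12 s, in which the tool goes at most 41.7 mm and 7.16 degrees, less where a joint would pass 70% of its speed; a pose out of reach is approached as far as the arm can. A call is refused whole if a number of a shift passes 41.7 or a number of a turn 0.125, either way. A call with a gripper value outside its range is refused whole. "fingers" is the finger opening in mm, from 0 to 85.4, set as the call begins (left out, the last holds). The fingers move at their own pace and stop on an object; "newtons" is the grip in N (left out, the last holds). Time passes only in rows, so rows that do not move let the fingers close. It gives the time, the measured TCP pose, the force, the opening and the grip force at its end, in the units of the state.
- robot.sense(): the state, without advancing time (a new reading comes with each control period).
- robot.get_image(name): name is "scene" or "top" or "wrist"; returns the picture (384x512x3 uint8, red, green, blue); there is no depth.
- robot.get_calibration(name): a dict with "mtx" (3x3 intrinsics, pixels), "R" (3x3) and "t" (3): a world point X has camera coordinates R X + t; the wrist camera has in their place "mount" (4x4, takes a point from camera to tool coordinates, whose origin is the TCP and whose axes are the flange's). Camera axes: x right, y down, z forward; pixel columns grow to the right and rows downward; lengths in m; the calibration is good to about 2 mm. A picture is of the moment at which its call begins: read the wrist's pose just before it. get_calibration takes no time and is no camera call.
- robot.hand_in(): hands the job in; it is judged then, once.
The state is a dict: "t": time; "q": joint angles; "qvel": joint speeds; "tau": joint torques, N m; "ee_pos": TCP position; "orientation": TCP orientation; "ft_force": force on the tool from outside, world axes, zero at the start; "torque": the same for the moment, N m; "finger_gap": opening from 0.0 (shut) to 1.0 (fully open); "grasp_force": force on a finger pad.
Only numpy, scipy, OpenCV 4.12 (cv2) and the standard library are available. Lean on these libraries where they do the work, as an engineer would, in place of code of your own. Each camera call takes 0.05 s, during which the arm holds its last target. There are 200 camera calls.

## Task

Nest the four white beakers in size order in the widest one, which waits on the conveyor carrier: each beaker fully down and upright inside the next wider one, set in gently, not dropped. Do this with the carrier at its loading end, and only once the set is complete push the carrier along the conveyor right up to the end stop. Do not tip any beaker over, and leave everything else on the bench where it is.

Things in the scene. Friction and masses are not known exactly. Their poses are not given: they have to be found in the camera images.
- beaker_168: the widest beaker: plain unglazed white porcelain, round, open-topped, 168 mm rim diameter, 70 mm tall, about 500 g, standing on the carrier. Origin at the centre of its underside, z up. Wall 8 mm, bottom 12 mm thick, foot 151 mm diameter; the top 35 mm is straight, below it the wall tapers to the foot, inside and out.
- beaker_126: plain white beaker of the same set, 126 mm rim diameter, 75 mm tall, about 320 g, upright on the bench; which stands where varies. Origin at the centre of its underside, z up. Wall 8 mm, bottom 12 mm thick, foot 113 mm diameter, top 35 mm of the wall straight. Fully nested, its underside is 12 mm above that of the next wider one (sideways play 6 mm or more) and its rim 17 mm above that one's rim.
- beaker_90: plain white beaker of the same set, 90 mm rim diameter, 80 mm tall, about 200 g, upright on the bench; which stands where varies. Origin at the centre of its underside, z up. Wall 8 mm, bottom 12 mm thick, foot 81 mm diameter, top 35 mm of the wall straight. Fully nested, its underside is 12 mm above that of the next wider one (sideways play 6 mm or more) and its rim 17 mm above that one's rim.
- beaker_58: plain white beaker of the same set, 58 mm rim diameter, 85 mm tall, about 110 g, upright on the bench; which stands where varies. Origin at the centre of its underside, z up. Wall 8 mm, bottom 12 mm thick, foot 52 mm diameter, top 35 mm of the wall straight. Fully nested, its underside is 12 mm above that of the next wider one (sideways play 6 mm or more) and its rim 17 mm above that one's rim.
- carrier_top (a point): point on the upper face of the plywood carrier board (240 x 185 x 12 mm), 58 mm above the bench, 100 mm from the board's far edge, 140 mm from its near edge; the widest beaker starts within 9 mm of it. Moves with the carrier. Its +x is the direction in which the carrier is pushed: away from the robot along the conveyor, which stands up to 0.1 rad askew; z up.
- push_plate_top (a point): centre of the top edge of the upright plywood push plate at the carrier's near end: 14 mm thick along the sliding direction (x of carrier_top), 90 mm wide, 60 mm tall above the board, top 118 mm above the bench, 130 mm behind carrier_top. Push it from the near side or grip it from above.
- carrier (a joint): how far the carrier has rolled along the conveyor, in m: 0 at the near (loading) end, where it starts, 0.14 with its far edge against the dark steel end stop. About 4 N of friction; it stays where it is left.
- slip_jar: bystander, leave alone: closed glass jar with black cap, 54 mm wide, 85 mm tall. Origin at its underside, near its middle.
- ribbing_tool: bystander, leave alone: wooden-handled spatula, 170 mm, lying flat. Origin near its middle, long axis x.
- dust_brush: bystander, leave alone: brush, 170 mm, lying flat. Origin near its middle, long axis x.
- mug: bystander, leave alone: blue mug with a handle, 72 mm wide, 85 mm tall, not part of the set. Origin at its underside, near its middle.
- plaster_block: bystander, leave alone: plaster block 100 x 70 x 40 mm. Origin at its underside, near its middle.
- oxide_bottle: bystander, leave alone: white bottle 60 mm wide, 150 mm tall. Origin at its underside, near its middle.
- kiln_ring: bystander, leave alone: terracotta ring, 100 mm outside, 20 mm tall. Origin at its underside, near its middle.
Things that resemble listed ones, but are neither listed nor needed, are in the scene too. What is shaped like the beaker_90 but brown is not meant.

How it is judged:
On the way, in this order (a step that is already met when the one before it is completed fails the run):
1. all four beakers are nested in size order and let go, with the carrier still at its loading end (z of beaker_126 in the frame of beaker_168 between 0.008 and 0.017 m and horizontal distance between beaker_126 and beaker_168 below 0.025 m and angle between each of beaker_126, beaker_90, beaker_58, beaker_168's own z axis and vertical below 0.08 rad and z of beaker_90 in the frame of beaker_126 between 0.008 and 0.017 m and horizontal distance between beaker_90 and beaker_126 below 0.025 m and z of beaker_58 in the frame of beaker_90 between 0.008 and 0.017 m and horizontal distance between beaker_58 and beaker_90 below 0.025 m and horizontal distance between beaker_168 and carrier_top below 0.03 m and z of beaker_168 in the frame of carrier_top below 0.006 m and contact force between each of beaker_168, beaker_126, beaker_90, beaker_58 and the fingers below 0.1 N and value of joint carrier below 0.03 m), for 0.2 s.
2. the carrier has been pushed to the end stop (value of joint carrier above 0.134 m), for 0.2 s.
At the end, for the whole second after the job is handed in: Each beaker inside the next wider: underside 8-17 mm above the wider one's, centres within 25 mm, upright within 0.08 rad. Widest on the carrier within 30 mm of carrier_top, within 0.08 rad. Carrier joint above 0.134 m (6 mm of the stop). All released and below 0.02 m/s (z of beaker_126 in the frame of beaker_168 between 0.008 and 0.017 m and horizontal distance between beaker_126 and beaker_168 below 0.025 m and angle between each of beaker_126, beaker_90, beaker_58, beaker_168's own z axis and vertical below 0.08 rad and z of beaker_90 in the frame of beaker_126 between 0.008 and 0.017 m and horizontal distance between beaker_90 and beaker_126 below 0.025 m and z of beaker_58 in the frame of beaker_90 between 0.008 and 0.017 m and horizontal distance between beaker_58 and beaker_90 below 0.025 m and horizontal distance between beaker_168 and carrier_top below 0.03 m and z of beaker_168 in the frame of carrier_top below 0.006 m and linear speed of each of beaker_168, beaker_126, beaker_90, beaker_58 below 0.02 m/s and contact force between each of beaker_168, beaker_126, beaker_90, beaker_58 and the fingers below 0.1 N and value of joint carrier above 0.134 m); the robot touches nothing.
It fails at once if a beaker is tipped over (more than 0.7 rad from upright) (angle between any of beaker_168, beaker_126, beaker_90, beaker_58's own z axis and vertical above 0.7 rad).
It fails at once if a beaker is dropped (moves faster than 0.6 m/s with no finger on it) ((linear speed of beaker_168 above 0.6 m/s and contact force between beaker_168 and the fingers below 0.05 N) or (linear speed of beaker_126 above 0.6 m/s and contact force between beaker_126 and the fingers below 0.05 N) or (linear speed of beaker_90 above 0.6 m/s and contact force between beaker_90 and the fingers below 0.05 N) or (linear speed of beaker_58 above 0.6 m/s and contact force between beaker_58 and the fingers below 0.05 N)).
It fails at once if the carrier leaves its loading end (by more than 40 mm) before the set is nested (value of joint carrier above 0.04 m and not (z of beaker_126 in the frame of beaker_168 between 0.008 and 0.017 m and horizontal distance between beaker_126 and beaker_168 below 0.025 m and angle between each of beaker_126, beaker_90, beaker_58, beaker_168's own z axis and vertical below 0.08 rad and z of beaker_90 in the frame of beaker_126 between 0.008 and 0.017 m and horizontal distance between beaker_90 and beaker_126 below 0.025 m and z of beaker_58 in the frame of beaker_90 between 0.008 and 0.017 m and horizontal distance between beaker_58 and beaker_90 below 0.025 m and horizontal distance between beaker_168 and carrier_top below 0.03 m and z of beaker_168 in the frame of carrier_top below 0.006 m)).
It fails at once if a bystander is moved by more than 30 mm (distance of any of slip_jar, ribbing_tool, dust_brush, mug, plaster_block, oxide_bottle, kiln_ring from where it was at the start of the episode above 0.03 m).
It also fails if it takes over 72 s, if anything falls off the work surface, if the arm or the gripper's body presses on something with over 40 N, if the wrist force passes 120 N, or if a joint passes its speed limit or range.

## Working session

There is one attempt and no reset: what is moved stays moved. The work goes in short steps, Python scripts to look and compute and a tool call to move; the robot and the scene stay as the last step left them, time stands still between calls to the robot, and variables do not carry over. Pictures are saved under pics/ and viewed, at most 10 in all, crops included, and the job is handed in when it is done.

Besides the shell and the picture viewer there is one more tool, called after "Emit:" in YAML: its name, and indented under it one key for each argument. drive_tool: Moves the arm, as the interface text tells. Its arguments: {"type":"object","properties":{"plan":{"type":"array","items":{"type":"object","properties":{"x":{"type":"number"},"y":{"type":"number"},"z":{"type":"number"},"twist":{"type":"number"}}}},"fingers":{"type":"number"},"newtons":{"type":"number"}},"required":["plan"]}

```bash
mkdir -p pics
cat > h.py <<'E'
from workcell import robot
import numpy as np, cv2
def px2w(name,uv,z):
    c=robot.get_calibration(name); K,R,t=map(np.array,(c['mtx'],c['R'],c['t']))
    d=R.T@np.linalg.inv(K)@np.array([uv[0],uv[1],1.]); o=-R.T@t
    return o+d*(z-o[2])/d[2]
def w2px(name,X):
    c=robot.get_calibration(name); K,R,t=map(np.array,(c['mtx'],c['R'],c['t']))
    p=K@(R@np.array(X)+t); return p[:2]/p[2]
def save(name,f):
    im=robot.get_image(name); cv2.imwrite(f'pics/{f}.png',im[:,:,::-1]); return im
E
python3 - <<'E'
from h import *
a=save('top','top0');b=save('scene','scene0')
cv2.imwrite('pics/top0b.png',cv2.resize(a[:,:,::-1],(800,600),interpolation=cv2.INTER_CUBIC))
s=robot.sense();print(s['t'],s['ee_pos'],np.round(s['orientation'],3).tolist(),robot.nose_length)
c=robot.get_calibration('top');print(c);print(robot.get_calibration('wrist'))
E
```

```text
0.1 [ 0.22840753 -0.52725082  0.24756332] [[0.918, 0.398, -0.001], [0.398, -0.918, 0.001], [0.0, -0.002, -1.0]] 0.017
{'mtx': array([[467.72069889,   0.        , 257.32931358],
       [  0.        , 467.72069889, 190.65095627],
       [  0.        ,   0.        ,   1.        ]]), 'R': array([[-6.86272579e-03, -9.99976073e-01,  8.69812997e-04],
       [-9.95970053e-01,  6.75744239e-03, -8.94314830e-02],
       [ 8.94234655e-02, -1.48005144e-03, -9.95992597e-01]]), 't': array([-0.05232797,  0.5619535 ,  1.24855924])}
{'mtx': array([[276.29613348,   0.        , 253.96428592],
       [  0.        , 276.29613348, 187.91658267],
       [  0.        ,   0.        ,   1.        ]]), 'mount': array([[ 1.05326854e-03, -9.50703853e-01, -3.10098490e-01,
         7.98168352e-02],
       [ 9.99999430e-01,  9.47207987e-04,  4.92597223e-04,
         2.67395345e-05],
       [-1.74586311e-04, -3.10098832e-01,  9.50704309e-01,
        -1.24625514e-01],
       [ 0.00000000e+00,  0.00000000e+00,  0.00000000e+00,
         1.00000000e+00]])}
```

View pics/top0b.png

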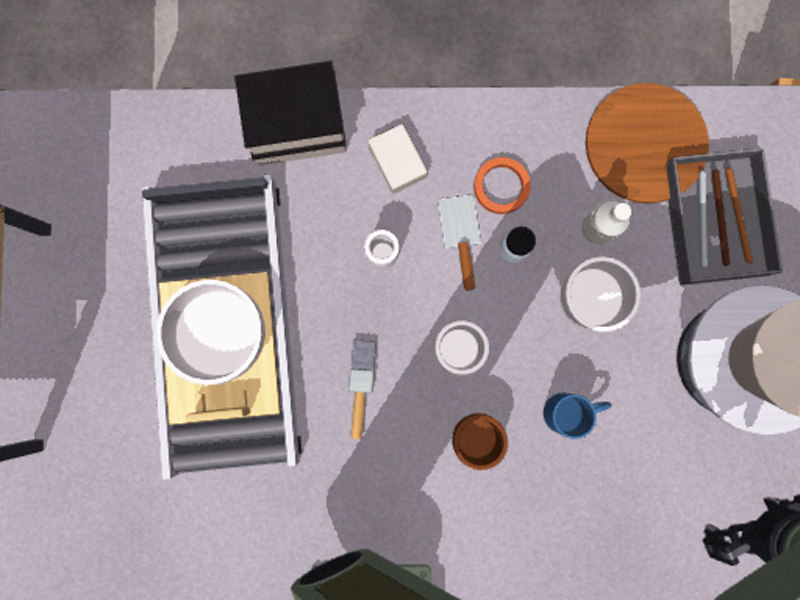

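View pics/scene0.png

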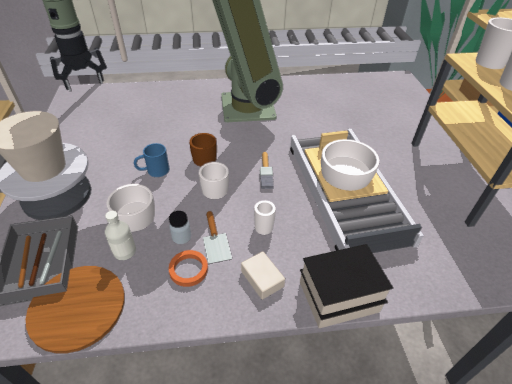

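The top view (800×600) shows the carrier beaker at (210,331), 126 at (602,294), 90 at (462,347) and 58 at (382,247). The push plate is near (222,410). The brown decoy at (480,441) is not needed. I'll refine these by fitting the known rim circles.

```bash
cat >> h.py <<'E'
from scipy.optimize import minimize
def fit(im,name,uv,z,D,it=1):
    g=cv2.GaussianBlur(im.min(axis=2).astype(np.float32),(0,0),1.0)
    th=np.linspace(0,2*np.pi,120,endpoint=False)
    c=robot.get_calibration(name);K,R,t=map(np.array,(c['mtx'],c['R'],c['t']))
    def ring(p,r):
        X=np.stack([p[0]+r*np.cos(th),p[1]+r*np.sin(th),z+0*th]); q=K@(R@X+t[:,None]); q=(q[:2]/q[2]).astype(np.float32)
        return cv2.remap(g,q[0][None],q[1][None],cv2.INTER_LINEAR)[0]
    f=lambda p:-np.mean(np.clip(ring(p,D/2-.004)-ring(p,D/2+.004),-40,40))
    p0=px2w(name,uv,z)[:2]
    gr=[(f(p0+[a,b]),a,b) for a in np.arange(-.015,.016,.003) for b in np.arange(-.015,.016,.003)]
    m=min(gr); r=minimize(f,p0+np.array(m[1:]),method='Nelder-Mead',options=dict(initial_simplex=[p0+np.array(m[1:])+d for d in ([0,0],[.002,0],[0,.002])]))
    return p0,r.x,r.fun
E
python3 - <<'E'
from h import *
im=cv2.imread('pics/top0.png')[:,:,::-1]
k=1/1.5625
for n,uv,z,D in (('168',(210,331),.128,.168),('126',(602,294),.075,.126),('90',(462,347),.08,.09),('58',(382,247),.085,.058)):
    p0,p,f=fit(im,'top',np.array(uv)*k,z,D); print(n,p0.round(4),p.round(4),round(float(f),1))
for n,uv,z in (('plateTopL',(204,408),.118),('plateTopR',(246,411),.118),('boardNL',(171,423),.058),('boardNR',(279,415),.058),('boardFR',(270,271),.058),('bottle',(620,212),.15),('jar',(520,240),.085)):
    print(n,px2w('top',np.array(uv)*k,z).round(3))
E
```

```text
168 [0.5014 0.2507] [0.5015 0.2557] -37.2
126 [ 0.5614 -0.3911] [ 0.5631 -0.3932] -37.3
90 [ 0.4743 -0.1549] [ 0.4743 -0.1549] -40.0
58 [ 0.6418 -0.0231] [ 0.6418 -0.0201] -40.0
plateTopL [0.379 0.261 0.118]
plateTopR [0.374 0.194 0.118]
boardNL [0.351 0.332 0.058]
boardNR [0.363 0.151 0.058]
boardFR [0.606 0.169 0.058]
bottle [ 0.685 -0.403  0.15 ]
jar [ 0.652 -0.254  0.085]
```

Emit:
drive_tool:
  plan:
    - {"twist":0.102}
    - {"twist":0.102}
    - {"twist":0.102}
    - {"twist":0.102}
    - {"x":27.9,"y":-16.1}
    - {"x":27.9,"y":-16.1}
    - {"x":27.9,"y":-16.1}
    - {"x":27.9,"y":-16.1}
    - {"x":27.9,"y":-16.1}
    - {"x":27.9,"y":-16.1}
    - {"x":27.9,"y":-16.1,"z":15}
    - {"x":27.9,"y":-16.1,"z":15}
    - {"x":27.9,"y":-16.1,"z":15}
    - {"x":27.9,"y":-16.1,"z":15}
    - {"x":27.9,"y":-16.1,"z":15}
    - {"x":27.9,"y":-16.1,"z":15}
    - {}
    - {}
  fingers: 34
  newtons: 50

```text
$.plan[0]: bad value
```

```bash
cat >> h.py <<'E'
def wfit(uv,z,D):  # wrist: list of rim px -> world
    pass
def wcal():
    s=robot.sense(); c=robot.get_calibration('wrist'); M=np.array(c['mount']); Rt=np.array(s['orientation'])
    Rcw=Rt@M[:3,:3]; o=np.array(s['ee_pos'])+Rt@M[:3,3]
    return np.array(c['mtx']),Rcw.T,-Rcw.T@o
E
python3 - <<'E'
from h import *
K,R,t=wcal(); s=robot.sense(); print(s['t'],s['ee_pos'],np.round(s['orientation'],3).tolist(),s['finger_gap'],robot.nose_length,s['ft_force'])
im=save('wrist','w1').copy()[:,:,::-1].copy()
a=save('top','top1')
print(fit(a,'top',w2px('top',[.563,-.393,.075]),.075,.126))
th=np.linspace(0,2*np.pi,60)
for q in np.array([.563+.063*np.cos(th),-.393+.063*np.sin(th),.075+0*th]).T:
    p=K@(R@q+t)
    if p[2]>0: cv2.circle(im,tuple(int(v) for v in (p[:2]/p[2]).round()),1,(0,0,255),-1)
cv2.imwrite('pics/w1o.png',im)
E
```

```text
0.1 [ 0.22840753 -0.52725082  0.24756332] [[0.918, 0.398, -0.001], [0.398, -0.918, 0.001], [0.0, -0.002, -1.0]] 1.000879807475237 0.017 [-0.08077665 -0.3204095   0.72710858]
(array([ 0.563, -0.393]), array([ 0.56294407, -0.3931388 ]), np.float64(-37.24710464477539))
```

View pics/w1o.png

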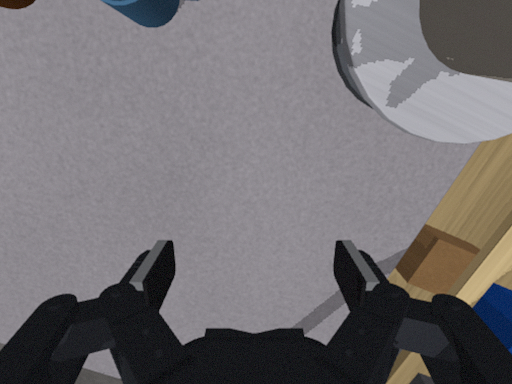

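The move was refused because every row needs all four keys. This wrist view is therefore still from the start pose: open fingers, potter's wheel top right, no beaker.

Emit:
drive_tool:
  plan:
    - {"x":0,"y":0,"z":0,"twist":0.102}
    - {"x":0,"y":0,"z":0,"twist":0.102}
    - {"x":0,"y":0,"z":0,"twist":0.102}
    - {"x":0,"y":0,"z":0,"twist":0.102}
    - {"x":27.9,"y":-16.1,"z":0,"twist":0}
    - {"x":27.9,"y":-16.1,"z":0,"twist":0}
    - {"x":27.9,"y":-16.1,"z":0,"twist":0}
    - {"x":27.9,"y":-16.1,"z":0,"twist":0}
    - {"x":27.9,"y":-16.1,"z":0,"twist":0}
    - {"x":27.9,"y":-16.1,"z":0,"twist":0}
    - {"x":27.9,"y":-16.1,"z":15,"twist":0}
    - {"x":27.9,"y":-16.1,"z":15,"twist":0}
    - {"x":27.9,"y":-16.1,"z":15,"twist":0}
    - {"x":27.9,"y":-16.1,"z":15,"twist":0}
    - {"x":27.9,"y":-16.1,"z":15,"twist":0}
    - {"x":27.9,"y":-16.1,"z":15,"twist":0}
    - {"x":0,"y":0,"z":0,"twist":0}
    - {"x":0,"y":0,"z":0,"twist":0}
  fingers: 34
  newtons: 50

```text
t: 1.7
ee_pos: [0.5637, -0.3328, 0.1566]
orientation: [[1.0, 0.004, -0.003], [0.004, -1.0, 0.001], [-0.003, -0.001, -1.0]]
ft_force: [-0.7, -0.1, -0.5]
finger_gap: 0.396
grasp_force: 0.0
```

```bash
cat >> h.py <<'E'
def wshow(f,circles):
    K,R,t=wcal(); s=robot.sense(); print(s['t'],np.round(s['ee_pos'],4),np.round(s['orientation'],3).tolist(),s['finger_gap'],np.round(s['ft_force'],1),s['grasp_force'])
    im=save('wrist',f)[:,:,::-1].copy(); th=np.linspace(0,2*np.pi,80)
    for x,y,z,D in circles:
        for q in np.array([x+D/2*np.cos(th),y+D/2*np.sin(th),z+0*th]).T:
            p=K@(R@q+t)
            if p[2]>.02: cv2.circle(im,tuple(int(v) for v in (p[:2]/p[2]).round()),1,(0,0,255),-1)
    cv2.imwrite(f'pics/{f}o.png',im)
E
python3 -c "
from h import *
wshow('w2',[(.563,-.393,.075,.126)]); print(robot.nose_length)"
```

```text
1.7 [ 0.5637 -0.3328  0.1566] [[1.0, 0.004, -0.003], [0.004, -1.0, 0.001], [-0.003, -0.001, -1.0]] 0.39624152159153103 [-0.7 -0.1 -0.5] 0.0
0.017
```

View pics/w2o.png

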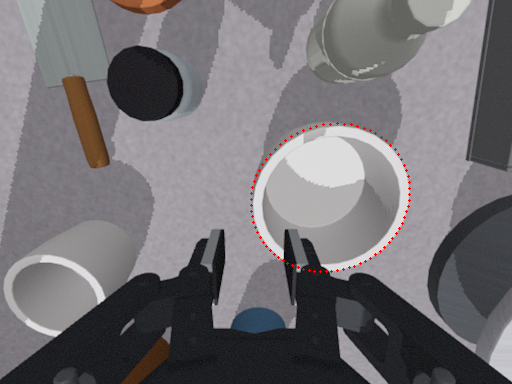

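The overlaid rim circle matches the 126 beaker, with the rim centred at about (331,198). The fingers straddle its +y wall, so I'll descend and grip.

Emit:
drive_tool:
  plan:
    - {"x":0,"y":0,"z":15,"twist":0}
    - {"x":0,"y":0,"z":20,"twist":0}
    - {"x":0,"y":0,"z":20,"twist":0}
    - {"x":0,"y":0,"z":14,"twist":0}
    - {"x":0,"y":0,"z":9,"twist":0}
    - {"x":0,"y":0,"z":0,"twist":0}
    - {"x":0,"y":0,"z":0,"twist":0}

```text
t: 2.33
ee_pos: [0.5629, -0.335, 0.0811]
orientation: [[1.0, -0.0, 0.001], [-0.0, -1.0, -0.001], [0.001, 0.001, -1.0]]
ft_force: [0.9, -0.0, 0.7]
finger_gap: 0.399
grasp_force: 0.0
```

Emit:
drive_tool:
  plan:
    - {"x":0,"y":0,"z":0,"twist":0}
    - {"x":0,"y":0,"z":0,"twist":0}
    - {"x":0,"y":0,"z":0,"twist":0}
    - {"x":0,"y":0,"z":0,"twist":0}
    - {"x":0,"y":0,"z":0,"twist":0}
    - {"x":0,"y":0,"z":0,"twist":0}
    - {"x":0,"y":0,"z":0,"twist":0}
    - {"x":0,"y":0,"z":0,"twist":0}
    - {"x":0,"y":0,"z":0,"twist":0}
    - {"x":0,"y":0,"z":0,"twist":0}
  fingers: 0
  newtons: 50

```text
t: 3.17
ee_pos: [0.5642, -0.335, 0.0819]
orientation: [[1.0, 0.001, 0.003], [0.001, -1.0, -0.002], [0.003, 0.002, -1.0]]
ft_force: [0.2, -2.0, 5.8]
finger_gap: 0.079
grasp_force: 53.7
```

Emit:
drive_tool:
  plan:
    - {"x":0,"y":0,"z":-4,"twist":0}
    - {"x":0,"y":0,"z":-8,"twist":0}
    - {"x":0,"y":0,"z":-12,"twist":0}
    - {"x":0,"y":0,"z":-20,"twist":0}
    - {"x":0,"y":0,"z":-20,"twist":0}
    - {"x":0,"y":0,"z":-20,"twist":0}
    - {"x":0,"y":0,"z":-20,"twist":0}
    - {"x":0,"y":0,"z":-20,"twist":0}
    - {"x":0,"y":0,"z":-20,"twist":0}
    - {"x":0,"y":0,"z":-12,"twist":0}
    - {"x":0,"y":0,"z":-4,"twist":0}
    - {"x":0,"y":0,"z":0,"twist":0}

```text
t: 4.17
ee_pos: [0.5634, -0.334, 0.2418]
orientation: [[1.0, 0.001, 0.002], [0.001, -1.0, -0.001], [0.002, 0.001, -1.0]]
ft_force: [-0.2, -0.3, -4.5]
finger_gap: 0.081
grasp_force: 52.8
```

```bash
python3 -c "
from h import *
p=robot.sense()['ee_pos']
wshow('w3',[(p[0],p[1]-.058,p[2]-.0065,.126)]); s=robot.sense(); print(s['torque'])"
```

```text
4.1667 [ 0.5634 -0.334   0.2418] [[1.0, 0.001, 0.002], [0.001, -1.0, -0.001], [0.002, 0.001, -1.0]] 0.08137801594867937 [-0.2 -0.3 -4.5] 52.79890773264924
[0.22383172 0.04375982 0.01499211]
```

View pics/w3o.png

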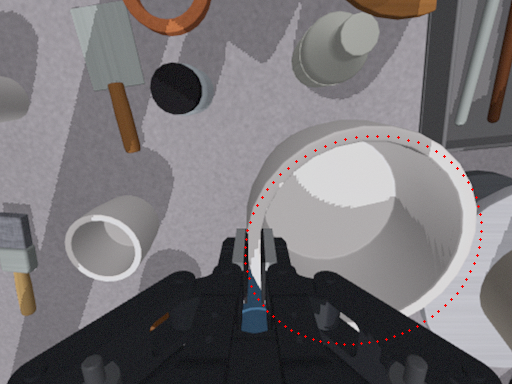

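The beaker is held in the wrist view. Its rim spans about x 252–477 with its top at y=125, slightly smaller and higher in the image than predicted. It may sit a few mm lower in the grip or be tilted, so I'll fit that.

```bash
cat >> h.py <<'E'
def rimfit(im,D,p0,tool=True):
    """rim pose in TCP frame coords (dx,dy,dz world axes), tilts a (about x), b (about y)"""
    K,R,t=wcal(); e=np.array(robot.sense()['ee_pos'])
    g=cv2.GaussianBlur(im.min(axis=2).astype(np.float32),(0,0),1.0); th=np.linspace(0,2*np.pi,240,endpoint=False)
    def ring(p,r):
        X=np.stack([r*np.cos(th),r*np.sin(th),0*th]); X[2]=p[3]*X[1]-p[4]*X[0]
        X=X+(e+p[:3])[:,None]; q=K@(R@X+t[:,None]); q=(q[:2]/q[2]).astype(np.float32)
        ok=(q[1]<225)|((q[1]<300)&(q[0]>330))&(q[0]<510)&(q[1]>0)
        v=cv2.remap(g,q[0][None],q[1][None],cv2.INTER_LINEAR)[0]
        return np.where(ok,v,np.nan)
    def f(p):
        a=np.clip(ring(p,D/2-.003)-ring(p,D/2+.003),-20,30); b=np.clip(ring(p,D/2-.005)-ring(p,D/2-.011),-20,30)
        return -(np.nanmean(a)+np.nanmean(b))+ 200*(p[3]**2+p[4]**2)
    best=None
    for dz in (0,-.004,-.008):
      for dx in (-.005,0,.005):
        x0=np.array(list(p0)+[0,0])+[dx,0,dz,0,0]; S=[x0]+[x0+d for d in np.diag([.004,.004,.004,.05,.05])]
        r=minimize(f,x0,method='Nelder-Mead',options=dict(initial_simplex=S,maxiter=800))
        if best is None or r.fun<best.fun: best=r
    return best.x.round(4),best.fun
E
python3 -c "
from h import *
print(rimfit(cv2.imread('pics/w3.png')[:,:,::-1],.126,(0,-.058,-.0065)))"
```

```text
(array([ 0.0065, -0.0607, -0.0129,  0.0164, -0.0062]), np.float64(-40.8299348148108))
```

Emit:
drive_tool:
  plan:
    - {"x":-3.2,"y":-8,"z":0,"twist":0}
    - {"x":-3.2,"y":-16,"z":0,"twist":0}
    - {"x":-3.2,"y":-24,"z":0,"twist":0}
    - {"x":-3.2,"y":-36,"z":0,"twist":0}
    - {"x":-3.2,"y":-36,"z":0,"twist":0}
    - {"x":-3.2,"y":-36,"z":0,"twist":0}
    - {"x":-3.2,"y":-36,"z":0,"twist":0}
    - {"x":-3.2,"y":-36,"z":0,"twist":0}
    - {"x":-3.2,"y":-36,"z":0,"twist":0}
    - {"x":-3.2,"y":-36,"z":0,"twist":0}
    - {"x":-3.2,"y":-36,"z":0,"twist":0}
    - {"x":-3.2,"y":-36,"z":0,"twist":0}
    - {"x":-3.2,"y":-36,"z":0,"twist":0}
    - {"x":-3.2,"y":-36,"z":0,"twist":0}
    - {"x":-3.2,"y":-36,"z":0,"twist":0}
    - {"x":-3.2,"y":-36,"z":0,"twist":0}
    - {"x":-3.2,"y":-36,"z":0,"twist":0}
    - {"x":-3.2,"y":-36,"z":0,"twist":0}
    - {"x":-3.2,"y":-24,"z":0,"twist":0}
    - {"x":-3.2,"y":-16,"z":0,"twist":0}
  newtons: 70

```text
t: 5.88
ee_pos: [0.497, 0.2966, 0.2388]
orientation: [[1.0, 0.003, -0.002], [0.003, -1.0, 0.0], [-0.002, -0.0, -1.0]]
ft_force: [1.2, -0.1, -3.2]
finger_gap: 0.064
grasp_force: 73.5
```

Emit:
drive_tool:
  plan:
    - {"x":0,"y":-12,"z":0,"twist":0}
    - {"x":0,"y":-8,"z":0,"twist":0}
    - {"x":0,"y":-1,"z":0,"twist":0}
    - {"x":0,"y":0,"z":0,"twist":0}
    - {"x":0,"y":0,"z":0,"twist":0}

```text
t: 6.3
ee_pos: [0.4988, 0.3137, 0.2401]
orientation: [[1.0, -0.0, -0.0], [-0.0, -1.0, -0.001], [-0.0, 0.001, -1.0]]
ft_force: [0.3, -0.6, -3.2]
finger_gap: 0.068
grasp_force: 73.5
```

```bash
python3 -c "
from h import *
p=robot.sense()['ee_pos']
wshow('w4',[(.5015,.2557,.128,.168),(p[0]+.0065,p[1]-.0607,p[2]-.013,.126)])
print(rimfit(cv2.imread('pics/w4.png')[:,:,::-1],.126,(0,-.058,-.0065)))
a=save('top','top2'); s=save('scene','scene2'); cv2.imwrite('pics/m2.png',np.hstack([a[120:340,60:260],cv2.resize(s[90:310,250:450],(200,220))])[:,:,::-1].repeat(2,0).repeat(2,1)[:600,:800])
"
```

```text
6.3 [0.4988 0.3137 0.2401] [[1.0, -0.0, -0.0], [-0.0, -1.0, -0.001], [-0.0, 0.001, -1.0]] 0.06786455065191681 [ 0.3 -0.6 -3.2] 73.48530517867403
(array([ 0.0063, -0.0612, -0.0138, -0.0046, -0.0151]), np.float64(-41.7389586881938))
```

View pics/m2.png

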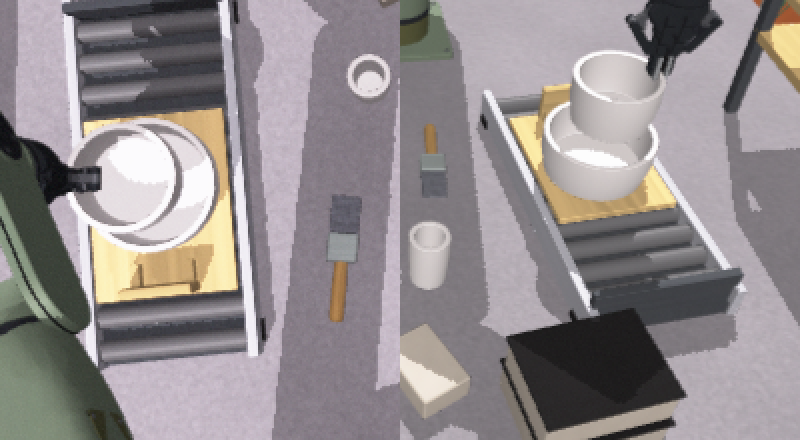

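The top crop shows the held 126 rim at full-frame px (121,208). The scene crop shows it upright above the 168 beaker.

```bash
python3 -c "
from h import *
a=cv2.imread('pics/top2.png')[:,:,::-1]
for z in (.227,.2335): print(fit(a,'top',(121,208.5),z,.126))
b=cv2.imread('pics/top0.png')[:,:,::-1]
print(fit(b,'top',w2px('top',[.5015,.2557,.128]),.128,.168))
"
```

```text
(array([0.50468576, 0.25548143]), array([0.50517818, 0.26059095]), np.float64(-32.52748489379883))
(array([0.50433844, 0.25359418]), array([0.50504993, 0.25830467]), np.float64(-32.72256088256836))
(array([0.5015, 0.2557]), array([0.50104814, 0.25564683]), np.float64(-37.22142791748047))
```

Emit:
drive_tool:
  plan:
    - {"x":-3,"y":0,"z":8,"twist":0}
    - {"x":0,"y":0,"z":14,"twist":0}
    - {"x":0,"y":0,"z":14,"twist":0}
    - {"x":0,"y":0,"z":12,"twist":0}
    - {"x":0,"y":0,"z":12,"twist":0}
    - {"x":0,"y":0,"z":8,"twist":0}
    - {"x":0,"y":0,"z":5,"twist":0}
    - {"x":0,"y":0,"z":2,"twist":0}
    - {"x":0,"y":0,"z":0,"twist":0}
    - {"x":0,"y":0,"z":0,"twist":0}

```text
t: 7.28
ee_pos: [0.496, 0.3149, 0.1658]
orientation: [[1.0, 0.001, 0.001], [0.001, -1.0, 0.0], [0.001, -0.0, -1.0]]
ft_force: [-0.0, 0.2, -3.4]
finger_gap: 0.063
grasp_force: 73.5
```

Emit:
drive_tool:
  plan:
    - {"x":0,"y":0,"z":2,"twist":0}
    - {"x":0,"y":0,"z":2,"twist":0}
    - {"x":0,"y":0,"z":0,"twist":0}

```text
t: 7.53
ee_pos: [0.4956, 0.3147, 0.1612]
orientation: [[1.0, 0.001, -0.0], [0.001, -1.0, -0.0], [-0.0, 0.0, -1.0]]
ft_force: [0.0, -1.1, -3.6]
finger_gap: 0.067
grasp_force: 73.5
```

Emit:
drive_tool:
  plan:
    - {"x":0,"y":0,"z":1.5,"twist":0}
    - {"x":0,"y":0,"z":1.5,"twist":0}
    - {"x":0,"y":0,"z":0,"twist":0}

```text
t: 7.78
ee_pos: [0.4955, 0.3147, 0.1579]
orientation: [[1.0, 0.001, -0.001], [0.001, -1.0, -0.0], [-0.001, 0.0, -1.0]]
ft_force: [-0.6, -0.1, -3.1]
finger_gap: 0.074
grasp_force: 73.4
```

Emit:
drive_tool:
  plan:
    - {"x":0,"y":0,"z":1.5,"twist":0}
    - {"x":0,"y":0,"z":0,"twist":0}

```text
t: 7.95
ee_pos: [0.4956, 0.3147, 0.1565]
orientation: [[1.0, 0.001, -0.0], [0.001, -1.0, -0.0], [-0.0, 0.0, -1.0]]
ft_force: [-0.1, 0.1, -3.8]
finger_gap: 0.067
grasp_force: 73.4
```

Emit:
drive_tool:
  plan:
    - {"x":0,"y":0,"z":1.5,"twist":0}
    - {"x":0,"y":0,"z":1.5,"twist":0}
    - {"x":0,"y":0,"z":0,"twist":0}

```text
t: 8.2
ee_pos: [0.4957, 0.3148, 0.1535]
orientation: [[1.0, 0.001, -0.0], [0.001, -1.0, -0.0], [-0.0, 0.0, -1.0]]
ft_force: [0.6, 0.7, -3.5]
finger_gap: 0.067
grasp_force: 73.3
```

Emit:
drive_tool:
  plan:
    - {"x":0,"y":0,"z":1,"twist":0}
    - {"x":0,"y":0,"z":1,"twist":0}
    - {"x":0,"y":0,"z":0,"twist":0}

```text
t: 8.45
ee_pos: [0.4959, 0.3152, 0.1521]
orientation: [[1.0, 0.001, 0.001], [0.001, -1.0, 0.001], [0.001, -0.001, -1.0]]
ft_force: [0.4, 1.4, -1.7]
finger_gap: 0.07
grasp_force: 73.6
```

Contact came at TCP z≈0.152, as expected for a full nest with no slip. Now I'll release.

Emit:
drive_tool:
  plan:
    - {"x":0,"y":0,"z":0.7,"twist":0}
    - {"x":0,"y":0,"z":0,"twist":0}

```text
t: 8.62
ee_pos: [0.4959, 0.3152, 0.1521]
orientation: [[1.0, 0.001, 0.001], [0.001, -1.0, 0.001], [0.001, -0.001, -1.0]]
ft_force: [-1.1, 1.0, 3.0]
finger_gap: 0.067
grasp_force: 74.2
```

Emit:
drive_tool:
  plan:
    - {"x":0,"y":0,"z":0,"twist":0}
    - {"x":0,"y":0,"z":0,"twist":0}
    - {"x":0,"y":0,"z":0,"twist":0}
    - {"x":0,"y":0,"z":0,"twist":0}
    - {"x":0,"y":0,"z":0,"twist":0}
    - {"x":0,"y":0,"z":-4,"twist":0}
    - {"x":0,"y":0,"z":-8,"twist":0}
    - {"x":0,"y":0,"z":-18,"twist":0}
    - {"x":0,"y":0,"z":-25,"twist":0}
    - {"x":0,"y":0,"z":-25,"twist":0}
    - {"x":0,"y":0,"z":-10,"twist":0}
    - {"x":0,"y":0,"z":0,"twist":0}
  fingers: 30

```text
t: 9.62
ee_pos: [0.497, 0.3156, 0.2445]
orientation: [[1.0, 0.001, 0.006], [0.001, -1.0, 0.003], [0.006, -0.003, -1.0]]
ft_force: [0.1, -0.3, 0.6]
finger_gap: 0.354
grasp_force: 0.0
```

Emit:
drive_tool:
  plan:
    - {"x":-1.7,"y":15,"z":0,"twist":0}
    - {"x":-1.7,"y":30,"z":0,"twist":0}
    - {"x":-1.7,"y":35,"z":0,"twist":0}
    - {"x":-1.7,"y":35,"z":0,"twist":0}
    - {"x":-1.7,"y":35,"z":0,"twist":0}
    - {"x":-1.7,"y":35,"z":0,"twist":0}
    - {"x":-1.7,"y":35,"z":0,"twist":0}
    - {"x":-1.7,"y":35,"z":0,"twist":0}
    - {"x":-1.7,"y":35,"z":10,"twist":0}
    - {"x":-1.7,"y":35,"z":10,"twist":0}
    - {"x":-1.7,"y":35,"z":20,"twist":0}
    - {"x":-1.7,"y":35,"z":20,"twist":0}
    - {"x":-1.7,"y":25,"z":20,"twist":0}
    - {"x":0,"y":10,"z":10,"twist":0}
    - {"x":0,"y":0,"z":0,"twist":0}
    - {"x":0,"y":0,"z":0,"twist":0}
  fingers: 30

```text
t: 10.95
ee_pos: [0.473, -0.115, 0.1502]
orientation: [[1.0, -0.001, -0.003], [-0.001, -1.0, 0.001], [-0.003, -0.001, -1.0]]
ft_force: [-0.0, 0.2, 0.5]
finger_gap: 0.353
grasp_force: 0.0
```

```bash
sed -i 's/-40,40))/-40,120))/' h.py; python3 -c "
from h import *
a=save('top','top3'); b=cv2.imread('pics/top0.png')[:,:,::-1]
for n,x,z,D in (('168',(.5015,.2557),.128,.168),('126n',(.5015,.2557),.145,.126)): print(n,fit(a,'top',w2px('top',[*x,z]),z,D))
for n,x,z,D in (('90',(.4743,-.1549),.08,.09),('58',(.6418,-.0231),.085,.058)): print(n,fit(b,'top',w2px('top',[*x,z]),z,D))
wshow('w5',[(.4743,-.1549,.08,.09)])
w=cv2.imread('pics/w5o.png'); cv2.imwrite('pics/m3.png',np.hstack([cv2.resize(w,(400,300)),cv2.resize(a[140:290,60:260,::-1],(400,300))]))
"
```

```text
168 (array([0.5015, 0.2557]), array([0.50134268, 0.25433294]), np.float64(-78.30582427978516))
126n (array([0.5015, 0.2557]), array([0.5015122 , 0.25914787]), np.float64(-55.63533020019531))
90 (array([ 0.4743, -0.1549]), array([ 0.4745443 , -0.15414239]), np.float64(-69.4094009399414))
58 (array([ 0.6418, -0.0231]), array([ 0.64351663, -0.02088113]), np.float64(-71.58251190185547))
11.0 [ 0.4738 -0.1146  0.1511] [[1.0, 0.001, -0.0], [0.001, -1.0, 0.001], [-0.0, -0.001, -1.0]] 0.3536089509605425 [-0.1 -0.2 -0.1] 0.0
```

View pics/m3.png

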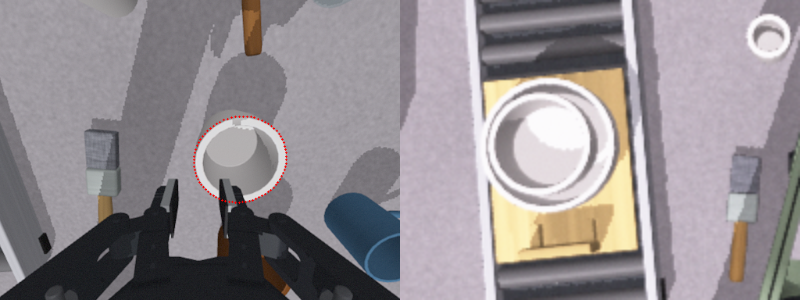

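The overlay fits the 90 beaker, and its +y wall lies between the fingers. The carrier crop shows 126 nested in 168, with a centre offset of about 5 mm. I'll grip the 90.

Emit:
drive_tool:
  plan:
    - {"x":0,"y":0,"z":15,"twist":0}
    - {"x":0,"y":-1.5,"z":20,"twist":0}
    - {"x":0,"y":0,"z":17,"twist":0}
    - {"x":0,"y":0,"z":10,"twist":0}
    - {"x":0,"y":0,"z":4,"twist":0}
    - {"x":0,"y":0,"z":0,"twist":0}
    - {"x":0,"y":0,"z":0,"twist":0}

```text
t: 11.63
ee_pos: [0.4747, -0.1131, 0.086]
orientation: [[1.0, 0.002, 0.002], [0.002, -1.0, -0.0], [0.002, 0.0, -1.0]]
ft_force: [-0.4, -0.8, -0.4]
finger_gap: 0.351
grasp_force: 0.0
```

Emit:
drive_tool:
  plan:
    - {"x":0,"y":0,"z":0,"twist":0}
    - {"x":0,"y":0,"z":0,"twist":0}
    - {"x":0,"y":0,"z":0,"twist":0}
    - {"x":0,"y":0,"z":0,"twist":0}
    - {"x":0,"y":0,"z":0,"twist":0}
    - {"x":0,"y":0,"z":0,"twist":0}
    - {"x":0,"y":0,"z":0,"twist":0}
    - {"x":0,"y":0,"z":0,"twist":0}
    - {"x":0,"y":0,"z":0,"twist":0}
    - {"x":0,"y":0,"z":0,"twist":0}
  fingers: 0
  newtons: 50

```text
t: 12.47
ee_pos: [0.475, -0.1141, 0.0863]
orientation: [[1.0, 0.001, 0.003], [0.001, -1.0, -0.001], [0.003, 0.001, -1.0]]
ft_force: [-0.6, -1.0, 5.9]
finger_gap: 0.086
grasp_force: 46.0
```

Emit:
drive_tool:
  plan:
    - {"x":0,"y":0,"z":-4,"twist":0}
    - {"x":0,"y":0,"z":-8,"twist":0}
    - {"x":0,"y":0,"z":-12,"twist":0}
    - {"x":0,"y":0,"z":-20,"twist":0}
    - {"x":0,"y":0,"z":-20,"twist":0}
    - {"x":0,"y":0,"z":-20,"twist":0}
    - {"x":0,"y":0,"z":-20,"twist":0}
    - {"x":0,"y":0,"z":-20,"twist":0}
    - {"x":0,"y":0,"z":-20,"twist":0}
    - {"x":0,"y":0,"z":-14,"twist":0}
    - {"x":0,"y":0,"z":-8,"twist":0}
    - {"x":0,"y":0,"z":0,"twist":0}

```text
t: 13.47
ee_pos: [0.4745, -0.1139, 0.2528]
orientation: [[1.0, 0.001, 0.003], [0.001, -1.0, -0.001], [0.003, 0.001, -1.0]]
ft_force: [0.6, -1.3, -3.7]
finger_gap: 0.088
grasp_force: 45.8
```

Emit:
drive_tool:
  plan:
    - {"x":1.8,"y":-8,"z":0,"twist":0}
    - {"x":1.8,"y":-16,"z":0,"twist":0}
    - {"x":1.8,"y":-24,"z":0,"twist":0}
    - {"x":1.8,"y":-32,"z":0,"twist":0}
    - {"x":1.8,"y":-32,"z":0,"twist":0}
    - {"x":1.8,"y":-32,"z":0,"twist":0}
    - {"x":1.8,"y":-32,"z":0,"twist":0}
    - {"x":1.8,"y":-32,"z":0,"twist":0}
    - {"x":1.8,"y":-32,"z":0,"twist":0}
    - {"x":1.8,"y":-32,"z":0,"twist":0}
    - {"x":1.8,"y":-32,"z":0,"twist":0}
    - {"x":1.8,"y":-32,"z":0,"twist":0}
    - {"x":1.8,"y":-32,"z":0,"twist":0}
    - {"x":1.8,"y":-24,"z":0,"twist":0}
    - {"x":1.8,"y":-16,"z":0,"twist":0}
    - {"x":0,"y":-5,"z":0,"twist":0}
    - {"x":0,"y":0,"z":0,"twist":0}
    - {"x":0,"y":0,"z":0,"twist":0}
  newtons: 60

```text
t: 14.97
ee_pos: [0.5002, 0.2983, 0.2504]
orientation: [[1.0, 0.001, -0.001], [0.001, -1.0, -0.002], [-0.001, 0.002, -1.0]]
ft_force: [-0.5, 0.3, -1.4]
finger_gap: 0.084
grasp_force: 56.9
```

```bash
python3 -c "
from h import *
s=robot.sense();p=s['ee_pos'];print(s['t'],p,s['ft_force'])
a=save('top','top4'); z=p[2]-.0063
print(fit(a,'top',w2px('top',[p[0],p[1]-.041,z]),z,.09))
b=save('scene','scene4')
cv2.imwrite('pics/m4.png',np.hstack([cv2.resize(b[90:240,280:430,::-1],(400,400)),cv2.resize(a[140:290,60:210,::-1],(400,400))]))
"
```

```text
14.9667 [0.50023556 0.29831869 0.2504082 ] [-0.46112741  0.30906337 -1.40666493]
(array([0.50023556, 0.25731869]), array([0.49983424, 0.2606027 ]), np.float64(-48.22377014160156))
```

View pics/m4.png

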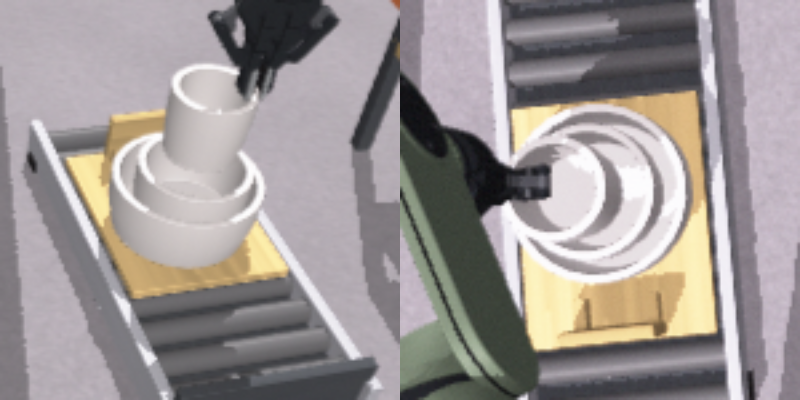

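The 90 beaker is held upright above the nested 126, and its rim centre agrees to about 3 mm. I'll lower it to the expected contact at TCP z≈0.168.

Emit:
drive_tool:
  plan:
    - {"x":1,"y":1,"z":8,"twist":0}
    - {"x":0,"y":0,"z":14,"twist":0}
    - {"x":0,"y":0,"z":14,"twist":0}
    - {"x":0,"y":0,"z":14,"twist":0}
    - {"x":0,"y":0,"z":12,"twist":0}
    - {"x":0,"y":0,"z":8,"twist":0}
    - {"x":0,"y":0,"z":5,"twist":0}
    - {"x":0,"y":0,"z":3,"twist":0}
    - {"x":0,"y":0,"z":0,"twist":0}
    - {"x":0,"y":0,"z":0,"twist":0}

```text
t: 15.9
ee_pos: [0.502, 0.2983, 0.1735]
orientation: [[1.0, 0.001, 0.001], [0.001, -1.0, 0.0], [0.001, -0.0, -1.0]]
ft_force: [-0.3, 0.3, -2.1]
finger_gap: 0.082
grasp_force: 56.9
```

Emit:
drive_tool:
  plan:
    - {"x":0,"y":0,"z":1.5,"twist":0}
    - {"x":0,"y":0,"z":1.5,"twist":0}
    - {"x":0,"y":0,"z":0,"twist":0}

```text
t: 16.15
ee_pos: [0.5016, 0.2983, 0.1701]
orientation: [[1.0, 0.001, 0.0], [0.001, -1.0, 0.0], [0.0, -0.0, -1.0]]
ft_force: [-0.2, -0.4, -2.2]
finger_gap: 0.083
grasp_force: 56.9
```

Emit:
drive_tool:
  plan:
    - {"x":0,"y":0,"z":1.2,"twist":0}
    - {"x":0,"y":0,"z":0.8,"twist":0}
    - {"x":0,"y":0,"z":0,"twist":0}

```text
t: 16.4
ee_pos: [0.5017, 0.2986, 0.1685]
orientation: [[1.0, 0.001, 0.001], [0.001, -1.0, 0.001], [0.001, -0.001, -1.0]]
ft_force: [-1.0, 1.5, 0.6]
finger_gap: 0.084
grasp_force: 57.3
```

Emit:
drive_tool:
  plan:
    - {"x":0,"y":0,"z":0.8,"twist":0}
    - {"x":0,"y":0,"z":0,"twist":0}

```text
t: 16.57
ee_pos: [0.5018, 0.2988, 0.1685]
orientation: [[1.0, 0.001, 0.001], [0.001, -1.0, 0.001], [0.001, -0.001, -1.0]]
ft_force: [-2.4, 0.0, 4.0]
finger_gap: 0.081
grasp_force: 57.7
```

Contact is again where expected. I'll release and go to the 58 beaker.

Emit:
drive_tool:
  plan:
    - {"x":0,"y":0,"z":0,"twist":0}
    - {"x":0,"y":0,"z":0,"twist":0}
    - {"x":0,"y":0,"z":0,"twist":0}
    - {"x":0,"y":0,"z":0,"twist":0}
    - {"x":0,"y":0,"z":0,"twist":0}
    - {"x":0,"y":0,"z":-4,"twist":0}
    - {"x":0,"y":0,"z":-8,"twist":0}
    - {"x":0,"y":0,"z":-18,"twist":0}
    - {"x":0,"y":0,"z":-25,"twist":0}
    - {"x":0,"y":0,"z":-25,"twist":0}
    - {"x":0,"y":0,"z":-10,"twist":0}
    - {"x":0,"y":0,"z":0,"twist":0}
  fingers: 28

```text
t: 17.57
ee_pos: [0.5029, 0.299, 0.2607]
orientation: [[1.0, 0.001, 0.006], [0.001, -1.0, 0.003], [0.006, -0.003, -1.0]]
ft_force: [-0.4, -0.0, 0.6]
finger_gap: 0.327
grasp_force: 0.0
```

Emit:
drive_tool:
  plan:
    - {"x":6,"y":14,"z":0,"twist":0}
    - {"x":14,"y":28,"z":0,"twist":0}
    - {"x":14,"y":28,"z":0,"twist":0}
    - {"x":14,"y":28,"z":0,"twist":0}
    - {"x":14,"y":28,"z":0,"twist":0}
    - {"x":14,"y":28,"z":0,"twist":0}
    - {"x":14,"y":28,"z":10,"twist":0}
    - {"x":14,"y":28,"z":20,"twist":0}
    - {"x":14,"y":28,"z":20,"twist":0}
    - {"x":14,"y":28,"z":20,"twist":0}
    - {"x":10,"y":20,"z":20,"twist":0}
    - {"x":0,"y":8,"z":10,"twist":0}
    - {"x":0,"y":0,"z":0,"twist":0}
    - {"x":0,"y":0,"z":0,"twist":0}
  fingers: 26

```text
t: 18.73
ee_pos: [0.6429, 0.0047, 0.1562]
orientation: [[1.0, 0.0, -0.003], [0.0, -1.0, 0.001], [-0.003, -0.001, -1.0]]
ft_force: [-0.4, 0.1, 0.4]
finger_gap: 0.302
grasp_force: 0.0
```

```bash
python3 -c "
from h import *
a=save('top','top5')
for n,x,z,D in (('168',(.5015,.2557),.128,.168),('126n',(.5015,.2572),.145,.126),('90n',(.5015,.2572),.162,.09)): print(n,fit(a,'top',w2px('top',[*x,z]),z,D))
wshow('w6',[(.6435,-.0209,.085,.058)])
w=cv2.imread('pics/w6o.png'); cv2.imwrite('pics/m5.png',np.hstack([cv2.resize(w,(400,300)),cv2.resize(a[140:290,60:260,::-1],(400,300))]))
"
```

```text
168 (array([0.5015, 0.2557]), array([0.50134268, 0.25433294]), np.float64(-77.0335922241211))
126n (array([0.5015, 0.2572]), array([0.50175545, 0.25907998]), np.float64(-52.22193908691406))
90n (array([0.5015, 0.2572]), array([0.50079421, 0.25947793]), np.float64(-66.41034698486328))
18.7833 [0.6435 0.0054 0.1575] [[1.0, 0.001, -0.0], [0.001, -1.0, 0.001], [-0.0, -0.001, -1.0]] 0.30438083363625695 [ 0.2 -0.1  0.4] 0.0
```

View pics/m5.png

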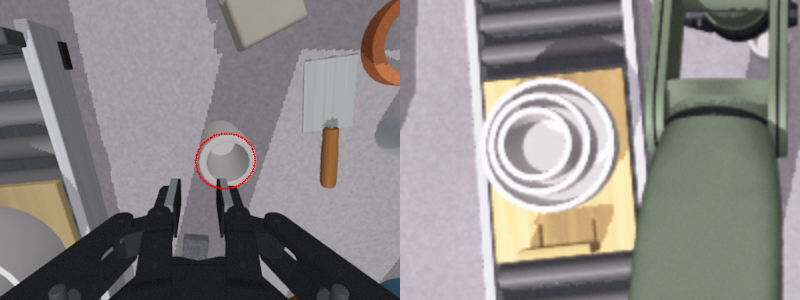

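The 90 is nested concentrically. The 58 overlay fits, centred at about (225,160) in the left crop. I'll descend and grip its +y wall.

Emit:
drive_tool:
  plan:
    - {"x":0,"y":1,"z":15,"twist":0}
    - {"x":0,"y":0,"z":19,"twist":0}
    - {"x":0,"y":0,"z":17,"twist":0}
    - {"x":0,"y":0,"z":10,"twist":0}
    - {"x":0,"y":0,"z":4,"twist":0}
    - {"x":0,"y":0,"z":0,"twist":0}
    - {"x":0,"y":0,"z":0,"twist":0}

```text
t: 19.42
ee_pos: [0.6445, 0.0039, 0.0934]
orientation: [[1.0, 0.001, 0.002], [0.001, -1.0, -0.0], [0.002, 0.0, -1.0]]
ft_force: [0.6, 0.9, 0.7]
finger_gap: 0.305
grasp_force: 0.0
```

Emit:
drive_tool:
  plan:
    - {"x":0,"y":0,"z":0,"twist":0}
    - {"x":0,"y":0,"z":0,"twist":0}
    - {"x":0,"y":0,"z":0,"twist":0}
    - {"x":0,"y":0,"z":0,"twist":0}
    - {"x":0,"y":0,"z":0,"twist":0}
    - {"x":0,"y":0,"z":0,"twist":0}
    - {"x":0,"y":0,"z":0,"twist":0}
    - {"x":0,"y":0,"z":0,"twist":0}
    - {"x":0,"y":0,"z":0,"twist":0}
    - {"x":0,"y":0,"z":0,"twist":0}
  fingers: 0
  newtons: 45

```text
t: 20.25
ee_pos: [0.6446, 0.0034, 0.0937]
orientation: [[1.0, 0.001, 0.002], [0.001, -1.0, 0.0], [0.002, -0.0, -1.0]]
ft_force: [-0.6, 0.6, 5.3]
finger_gap: 0.098
grasp_force: 42.6
```

Emit:
drive_tool:
  plan:
    - {"x":0,"y":0,"z":-4,"twist":0}
    - {"x":0,"y":0,"z":-8,"twist":0}
    - {"x":0,"y":0,"z":-12,"twist":0}
    - {"x":0,"y":0,"z":-20,"twist":0}
    - {"x":0,"y":0,"z":-20,"twist":0}
    - {"x":0,"y":0,"z":-20,"twist":0}
    - {"x":0,"y":0,"z":-20,"twist":0}
    - {"x":0,"y":0,"z":-20,"twist":0}
    - {"x":0,"y":0,"z":-20,"twist":0}
    - {"x":0,"y":0,"z":-20,"twist":0}
    - {"x":0,"y":0,"z":-14,"twist":0}
    - {"x":0,"y":0,"z":-6,"twist":0}
    - {"x":0,"y":0,"z":0,"twist":0}

```text
t: 21.33
ee_pos: [0.6444, 0.0034, 0.2787]
orientation: [[1.0, 0.001, 0.004], [0.001, -1.0, -0.0], [0.004, 0.0, -1.0]]
ft_force: [-1.0, -0.4, -1.7]
finger_gap: 0.098
grasp_force: 42.3
```

Emit:
drive_tool:
  plan:
    - {"x":-5,"y":-9,"z":0,"twist":0}
    - {"x":-10,"y":-18,"z":0,"twist":0}
    - {"x":-14,"y":-28,"z":0,"twist":0}
    - {"x":-14,"y":-28,"z":0,"twist":0}
    - {"x":-14,"y":-28,"z":0,"twist":0}
    - {"x":-14,"y":-28,"z":0,"twist":0}
    - {"x":-14,"y":-28,"z":0,"twist":0}
    - {"x":-14,"y":-28,"z":0,"twist":0}
    - {"x":-14,"y":-28,"z":0,"twist":0}
    - {"x":-14,"y":-28,"z":0,"twist":0}
    - {"x":-10,"y":-18,"z":0,"twist":0}
    - {"x":-5,"y":-8,"z":0,"twist":0}
    - {"x":-1,"y":-2,"z":0,"twist":0}
    - {"x":0,"y":0,"z":0,"twist":0}
    - {"x":0,"y":0,"z":0,"twist":0}

```text
t: 22.58
ee_pos: [0.5009, 0.2814, 0.2758]
orientation: [[1.0, 0.0, -0.0], [0.0, -1.0, -0.001], [-0.0, 0.001, -1.0]]
ft_force: [-0.6, 0.4, -0.8]
finger_gap: 0.1
grasp_force: 42.3
```

```bash
python3 -c "
from h import *
s=robot.sense();p=s['ee_pos'];print(s['t'],p,s['ft_force'])
a=save('top','top6'); z=p[2]-.0087
print(fit(a,'top',w2px('top',[p[0],p[1]-.025,z]),z,.058))
"
```

```text
22.5833 [0.50088754 0.28139895 0.27583016] [-0.60338825  0.41520218 -0.81427847]
(array([0.50088754, 0.25639895]), array([0.50134898, 0.25970917]), np.float64(-31.875957489013672))
```

Both measure about (0.501, 0.2595), so it is aligned. Lowering from 0.276 to 0.192.

Emit:
drive_tool:
  plan:
    - {"x":0,"y":0,"z":8,"twist":0}
    - {"x":0,"y":0,"z":14,"twist":0}
    - {"x":0,"y":0,"z":14,"twist":0}
    - {"x":0,"y":0,"z":14,"twist":0}
    - {"x":0,"y":0,"z":14,"twist":0}
    - {"x":0,"y":0,"z":10,"twist":0}
    - {"x":0,"y":0,"z":6,"twist":0}
    - {"x":0,"y":0,"z":3,"twist":0}
    - {"x":0,"y":0,"z":0,"twist":0}
    - {"x":0,"y":0,"z":0,"twist":0}

```text
t: 23.47
ee_pos: [0.501, 0.2823, 0.1937]
orientation: [[1.0, 0.001, 0.001], [0.001, -1.0, 0.0], [0.001, -0.0, -1.0]]
ft_force: [-0.0, -0.2, -0.4]
finger_gap: 0.102
grasp_force: 42.3
```

Emit:
drive_tool:
  plan:
    - {"x":0,"y":0,"z":1.5,"twist":0}
    - {"x":0,"y":0,"z":1,"twist":0}
    - {"x":0,"y":0,"z":0,"twist":0}

```text
t: 23.72
ee_pos: [0.5007, 0.2824, 0.191]
orientation: [[1.0, 0.001, 0.001], [0.001, -1.0, 0.0], [0.001, -0.0, -1.0]]
ft_force: [-0.6, 0.0, -2.3]
finger_gap: 0.1
grasp_force: 42.3
```

Emit:
drive_tool:
  plan:
    - {"x":0,"y":0,"z":1,"twist":0}
    - {"x":0,"y":0,"z":0.5,"twist":0}
    - {"x":0,"y":0,"z":0,"twist":0}

```text
t: 23.97
ee_pos: [0.5006, 0.2823, 0.1892]
orientation: [[1.0, 0.001, -0.0], [0.001, -1.0, -0.0], [-0.0, 0.0, -1.0]]
ft_force: [-1.3, 0.3, -1.0]
finger_gap: 0.098
grasp_force: 42.3
```

Emit:
drive_tool:
  plan:
    - {"x":0,"y":0,"z":1,"twist":0}
    - {"x":0,"y":0,"z":0,"twist":0}

```text
t: 24.13
ee_pos: [0.5005, 0.2823, 0.1882]
orientation: [[1.0, 0.001, -0.0], [0.001, -1.0, -0.0], [-0.0, 0.0, -1.0]]
ft_force: [0.1, -0.8, -1.7]
finger_gap: 0.101
grasp_force: 42.4
```

Emit:
drive_tool:
  plan:
    - {"x":0,"y":0,"z":0.8,"twist":0}
    - {"x":0,"y":0,"z":0,"twist":0}

```text
t: 24.3
ee_pos: [0.5008, 0.2824, 0.1878]
orientation: [[1.0, 0.001, 0.001], [0.001, -1.0, 0.0], [0.001, -0.0, -1.0]]
ft_force: [-0.1, 0.3, 1.0]
finger_gap: 0.097
grasp_force: 42.6
```

Contact is at the expected 0.188. I'll release, retreat upward and look.

Emit:
drive_tool:
  plan:
    - {"x":0,"y":0,"z":0,"twist":0}
    - {"x":0,"y":0,"z":0,"twist":0}
    - {"x":0,"y":0,"z":0,"twist":0}
    - {"x":0,"y":0,"z":0,"twist":0}
    - {"x":0,"y":0,"z":0,"twist":0}
    - {"x":0,"y":0,"z":-4,"twist":0}
    - {"x":0,"y":0,"z":-8,"twist":0}
    - {"x":0,"y":0,"z":-18,"twist":0}
    - {"x":0,"y":0,"z":-20,"twist":0}
    - {"x":0,"y":0,"z":-5,"twist":0}
    - {"x":-20,"y":0,"z":0,"twist":0}
    - {"x":-35,"y":0,"z":0,"twist":0}
    - {"x":-35,"y":4,"z":0,"twist":0}
    - {"x":-35,"y":8,"z":0,"twist":0}
    - {"x":-35,"y":8,"z":0,"twist":0}
    - {"x":-10,"y":10,"z":0,"twist":0}
    - {"x":0,"y":10,"z":0,"twist":0}
    - {"x":0,"y":0,"z":0,"twist":0}
  fingers: 25

```text
t: 25.8
ee_pos: [0.3305, 0.241, 0.2429]
orientation: [[1.0, 0.001, 0.001], [0.001, -1.0, -0.0], [0.001, 0.0, -1.0]]
ft_force: [1.1, 0.2, -0.7]
finger_gap: 0.293
grasp_force: 0.0
```

```bash
python3 -c "
from h import *
a=save('top','top7'); s=robot.sense(); print(s['t'],s['ee_pos'],s['q'])
for n,x,z,D in (('168',(.5015,.2557),.128,.168),('126n',(.5015,.2572),.145,.126),('90n',(.5015,.2572),.162,.09),('58n',(.5015,.2572),.179,.058)): print(n,fit(a,'top',w2px('top',[*x,z]),z,D))
b=save('scene','s7'); wshow('w7',[])
o=b[80:230,270:470,::-1]
ax=[cv2.resize(o,(400,300)),cv2.resize(a[140:290,60:260,::-1],(400,300))]
cv2.imwrite('pics/m6.png',np.vstack([np.hstack(ax),np.hstack([cv2.resize(cv2.imread('pics/w7.png'),(400,300)),cv2.resize(a[235:285,90:157,::-1],(400,300),interpolation=cv2.INTER_CUBIC)])]))
"
```

```text
25.85 [0.33153378 0.2419056  0.24292744] [ 6.02606341e-01  6.08490489e-02  1.91310172e+00 -4.11508072e-04
  1.16572400e+00  2.17388921e+00]
168 (array([0.5015, 0.2557]), array([0.50143401, 0.2545763 ]), np.float64(-71.55353546142578))
126n (array([0.5015, 0.2572]), array([0.50205429, 0.25920882]), np.float64(-45.96199417114258))
90n (array([0.5015, 0.2572]), array([0.50131508, 0.25949503]), np.float64(-56.8619384765625))
58n (array([0.5015, 0.2572]), array([0.49985012, 0.25701314]), np.float64(-74.63935852050781))
25.9 [0.332  0.2423 0.2428] [[1.0, -0.001, 0.002], [-0.001, -1.0, 0.001], [0.002, -0.001, -1.0]] 0.2902383937559042 [-0.1  1.  -0.3] 0.0
```

View pics/m6.png

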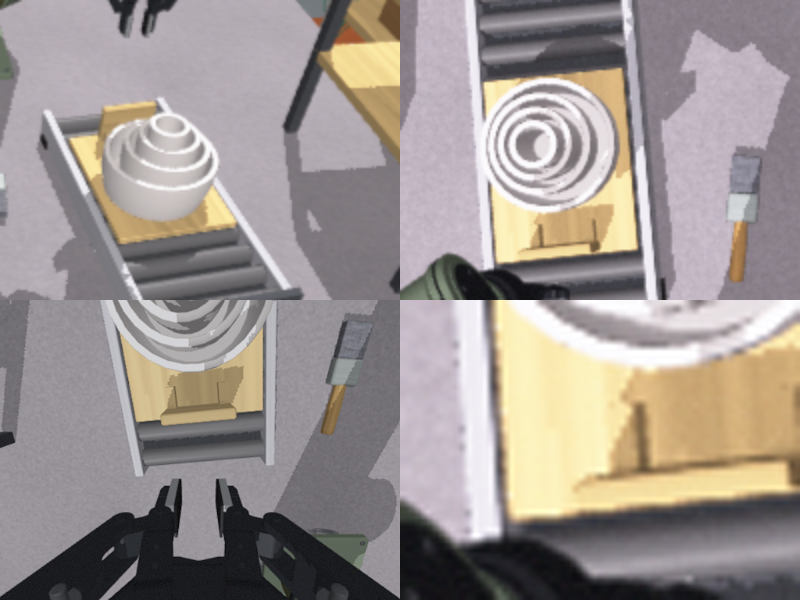

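All four rings are concentric and nested; the scene tile shows them stepped and upright. In the wrist tile (400×300) the plate's top face centre is at about (199,111). In the full-frame top image it is at about (138.6,263.7).

```bash
python3 -c "
from h import *
K,R,t=wcal()
def w(u,v,z):
    d=R.T@np.linalg.inv(K)@np.array([u*1.28,v*1.28,1]); o=-R.T@t; return (o+d*(z-o[2])/d[2]).round(4)
print(px2w('top',(138.6,263.7),.118),w(199,111,.118),w(161,118,.118),w(237,113,.118))
print('board near corners',w(141,422-300,.058),w(262,411-300,.058))
s=robot.sense();print(s['t'],s['ee_pos'])"
```

```text
[0.37273354 0.24070168 0.118     ] [0.3741 0.242  0.118 ] [0.3659 0.2862 0.118 ] [0.3718 0.198  0.118 ]
board near corners [0.349  0.3261 0.058 ] [0.3651 0.1518 0.058 ]
25.95 [0.33206508 0.24258094 0.242703  ]
```

Emit:
drive_tool:
  plan:
    - {"x":0,"y":0,"z":15,"twist":0}
    - {"x":0,"y":0,"z":25,"twist":0}
    - {"x":0,"y":0,"z":25,"twist":0}
    - {"x":0,"y":0,"z":25,"twist":0}
    - {"x":0,"y":0,"z":25,"twist":0}
    - {"x":0,"y":0,"z":17,"twist":0}
    - {"x":0,"y":0,"z":9,"twist":0}
    - {"x":0,"y":0,"z":0,"twist":0}
    - {"x":4,"y":0,"z":0,"twist":0}
    - {"x":4,"y":0,"z":0,"twist":0}
    - {"x":3,"y":0,"z":0,"twist":0}
    - {"x":2,"y":0,"z":0,"twist":0}
    - {"x":0,"y":0,"z":0,"twist":0}
  fingers: 0

```text
t: 27.03
ee_pos: [0.3447, 0.2425, 0.1021]
orientation: [[1.0, 0.0, 0.002], [0.0, -1.0, 0.001], [0.002, -0.001, -1.0]]
ft_force: [0.9, 0.1, 0.6]
finger_gap: 0.001
grasp_force: 0.0
```

Emit:
drive_tool:
  plan:
    - {"x":2,"y":0,"z":0,"twist":0}
    - {"x":2,"y":0,"z":0,"twist":0}
    - {"x":2,"y":0,"z":0,"twist":0}
    - {"x":2,"y":0,"z":0,"twist":0}
    - {"x":2,"y":0,"z":0,"twist":0}
    - {"x":2,"y":0,"z":0,"twist":0}

```text
t: 27.53
ee_pos: [0.3549, 0.2423, 0.1014]
orientation: [[1.0, 0.0, -0.002], [0.0, -1.0, 0.0], [-0.002, -0.0, -1.0]]
ft_force: [-4.5, 2.4, 1.7]
finger_gap: 0.001
grasp_force: 2.1
```

Contact at x≈0.354. I'll push on smoothly along the skewed axis.

Emit:
drive_tool:
  plan:
    - {"x":3,"y":0,"z":0,"twist":0}
    - {"x":5,"y":-0.4,"z":0,"twist":0}
    - {"x":7,"y":-0.6,"z":0,"twist":0}
    - {"x":8,"y":-0.6,"z":0,"twist":0}
    - {"x":8,"y":-0.6,"z":0,"twist":0}
    - {"x":8,"y":-0.6,"z":0,"twist":0}
    - {"x":8,"y":-0.6,"z":0,"twist":0}
    - {"x":8,"y":-0.6,"z":0,"twist":0}
    - {"x":8,"y":-0.6,"z":0,"twist":0}
    - {"x":8,"y":-0.6,"z":0,"twist":0}
    - {"x":8,"y":-0.6,"z":0,"twist":0}
    - {"x":8,"y":-0.6,"z":0,"twist":0}
    - {"x":8,"y":-0.6,"z":0,"twist":0}
    - {"x":8,"y":-0.6,"z":0,"twist":0}
    - {"x":7,"y":-0.6,"z":0,"twist":0}
    - {"x":6,"y":-0.4,"z":0,"twist":0}
    - {"x":4,"y":-0.4,"z":0,"twist":0}
    - {"x":3,"y":0,"z":0,"twist":0}
    - {"x":2,"y":0,"z":0,"twist":0}
    - {"x":0,"y":0,"z":0,"twist":0}

```text
t: 29.2
ee_pos: [0.4806, 0.2513, 0.1012]
orientation: [[1.0, 0.001, -0.001], [0.001, -1.0, -0.0], [-0.001, 0.0, -1.0]]
ft_force: [-2.9, 1.8, 0.9]
finger_gap: -0.005
grasp_force: 1.0
```

Emit:
drive_tool:
  plan:
    - {"x":2,"y":0,"z":0,"twist":0}
    - {"x":2,"y":0,"z":0,"twist":0}
    - {"x":2,"y":0,"z":0,"twist":0}
    - {"x":1,"y":0,"z":0,"twist":0}
    - {"x":0,"y":0,"z":0,"twist":0}

```text
t: 29.62
ee_pos: [0.4874, 0.2513, 0.1013]
orientation: [[1.0, 0.001, -0.001], [0.001, -1.0, -0.0], [-0.001, 0.0, -1.0]]
ft_force: [-3.8, 2.7, -0.4]
finger_gap: 0.003
grasp_force: 1.6
```

Emit:
drive_tool:
  plan:
    - {"x":1.5,"y":0,"z":0,"twist":0}
    - {"x":1.5,"y":0,"z":0,"twist":0}
    - {"x":1,"y":0,"z":0,"twist":0}
    - {"x":0,"y":0,"z":0,"twist":0}

```text
t: 29.95
ee_pos: [0.4886, 0.2513, 0.1013]
orientation: [[1.0, 0.0, -0.007], [0.0, -1.0, -0.001], [-0.007, 0.001, -1.0]]
ft_force: [-11.2, 4.1, 4.3]
finger_gap: 0.003
grasp_force: 5.3
```

Emit:
drive_tool:
  plan:
    - {"x":1,"y":0,"z":0,"twist":0}
    - {"x":1,"y":0,"z":0,"twist":0}
    - {"x":0,"y":0,"z":0,"twist":0}

```text
t: 30.2
ee_pos: [0.4887, 0.2513, 0.1013]
orientation: [[1.0, -0.0, -0.011], [-0.0, -1.0, -0.001], [-0.011, 0.001, -1.0]]
ft_force: [-15.7, 5.1, 8.4]
finger_gap: -0.0
grasp_force: 7.8
```

The carrier has stalled against the stop, with the force rising and no further motion. I'll back off and check.

Emit:
drive_tool:
  plan:
    - {"x":-5,"y":0,"z":0,"twist":0}
    - {"x":-15,"y":0,"z":0,"twist":0}
    - {"x":-30,"y":0,"z":0,"twist":0}
    - {"x":-35,"y":0,"z":-10,"twist":0}
    - {"x":-35,"y":0,"z":-30,"twist":0}
    - {"x":-20,"y":0,"z":-35,"twist":0}
    - {"x":0,"y":0,"z":-35,"twist":0}
    - {"x":0,"y":0,"z":-20,"twist":0}
    - {"x":0,"y":0,"z":0,"twist":0}
    - {"x":0,"y":0,"z":0,"twist":0}

```text
t: 31.03
ee_pos: [0.3582, 0.2513, 0.2299]
orientation: [[1.0, 0.001, 0.005], [0.001, -1.0, 0.002], [0.005, -0.002, -1.0]]
ft_force: [0.8, -0.1, -0.5]
finger_gap: -0.001
grasp_force: 0.0
```

```bash
python3 -c "
from h import *
a=save('top','top8'); s=robot.sense(); print(s['t'],s['ee_pos'])
for n,z,D in (('168',.128,.168),('126n',.145,.126),('90n',.162,.09),('58n',.179,.058)): print(n,fit(a,'top',w2px('top',[.641,.266,z]),z,D))
"
```

```text
31.0833 [0.35746415 0.25077647 0.22849083]
168 (array([0.641, 0.266]), array([0.64083221, 0.26769551]), np.float64(-72.4654769897461))
126n (array([0.641, 0.266]), array([0.64114292, 0.27173775]), np.float64(-52.349308013916016))
90n (array([0.641, 0.266]), array([0.64013825, 0.27231487]), np.float64(-62.05034255981445))
58n (array([0.641, 0.266]), array([0.63865246, 0.27026198]), np.float64(-72.40970611572266))
```

The stack moved 0.140 m, from x=0.501 to 0.641, and all four are still concentric. Handing in.

```bash
python3 -c "
from workcell import robot
print(robot.hand_in())"
```

```text
the job is handed in; nothing more can be done
None
```

I nested the four beakers in size order with the carrier at its loading end, then pushed the carrier 0.14 m until it stalled against the end stop, and handed the job in at about 31 s; the hand-in returned no verdict.

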